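# Aim the workshop lamp and hold the prism cell in its light

### The job

On the light bench of the craft workshop, first turn the small black knob until the lamp's pointer points straight at the black spot on the target card; move the lamp by its knob only. Then pick the clear prism cell out of the tray with the fingers on its two frosted faces only, never on the clear faces, and hold it upright, centred in the light path about halfway between lamp and card, its middle at the height of the lens and its clear faces square to the light. Finish while still holding it there in the air, with the other things left where they were.

Things in the scene. Friction and masses are not known exactly. Their poses are not given: they have to be found in the camera images.
- lamp: Black lamp, a level barrel 44 mm across on a post of a fixed steel stand (plate 120 x 235 x 10 mm). Origin where the vertical swivel axis meets the optical axis, 100 mm above the table. Its x axis is the light path, z up. Lens front at 60 mm along x, rear end at -30 mm, highest part 127 mm above the table. Stays where the knob leaves it; not to be touched itself.
- pointer_tip (a point): Front tip of the thin white pointer needle lying along the top of the lamp, directly above its optical axis: 80 mm ahead of and 25.5 mm above the lamp's origin.
- knob_grip (a point): On the axis of the round black ribbed knob, 66 mm above the table. Knob: 36 mm diameter, from 50 to 80 mm above the table, vertical axis, on a 30 mm pillar, 140 mm from the lamp's swivel axis on the robot's side of it. Can be gripped from above at any yaw. Turns with about 0.06 N m of friction and stays put.
- aim_knob (a joint): Knob angle, rad, positive counter-clockwise seen from above, limits -2.4 to 2.4. It swivels the lamp by a gear in the same sense: lamp turn = one third of the knob's turn, lamp at the middle of its swing when the knob reads 0.
- target_mark (a point): Centre of the black spot, 20 mm across, on the front of a fixed brown card 70 x 70 mm on a round foot, 0.26 to 0.31 m from the lamp's swivel axis, left or right of where the lamp points at first. 100 mm above the table, as high as the lens. A small dark pin on the card's top edge (149 mm high) is right above the spot.
- cell: Clear prism cell: upright block 36 x 28 x 70 mm tall, 0.11 to 0.17 kg, in the tray. Origin at the centre of its underside; z up. The two frosted (whitish, matt) faces look along its +y and -y, 28 mm apart, 36 mm wide; the two clear glass faces along +x and -x, 36 mm apart. From above it is a glass block with two white edges, the frosted sides.
- cell_center (a point): Middle of the cell, 35 mm above its underside.
- frosted_a: Frosted face at +y of the cell (its frame is that of the cell).
- frosted_b: Frosted face at -y of the cell (its frame is that of the cell).
- clear_a: Clear face at +x of the cell (its frame is that of the cell). Not to be touched by the fingers.
- clear_b: Clear face at -x of the cell (its frame is that of the cell). Not to be touched by the fingers.
- tray: Shallow fixed tray, 250 x 220 mm outside, walls 22 mm high and 4 mm thick, floor 4 mm above the table. Origin at the centre of its underside, x along its 250 mm side. The cell and the eraser lie in it.
- pen_pot: Bystander: round white pen pot with pens, 68 mm across, 85 mm tall (pens to 140 mm). Origin at the centre of its underside.
- eraser: Bystander: white eraser 60 x 28 x 18 mm lying in the tray. Origin at the centre of its underside.
- tape_roll: Bystander: roll of brown tape lying flat, 90 mm across, 25 mm high. Origin at the centre of its underside.
- glue: Bystander: white glue bottle, 48 mm across, 110 mm tall. Origin at the centre of its underside.

How it is judged (in metres and radians):
On the way, in this order (a step that is already met when the one before it is completed fails the run):
1. the lamp has been aimed: its light path passes within 10 mm of the centre of the black spot (y of target_mark in the frame of lamp between -0.01 and 0.01 m and x of target_mark in the frame of lamp above 0.1 m), for 0.3 s.
2. the cell has been lifted at least 30 mm by its frosted faces (contact force between each of frosted_a, frosted_b and the fingers above 2 N and height (world z) of cell_center above 0.069 m), for 0.2 s.
At the end, for the whole second after the job is handed in: Held at rest by both frosted faces, touching nothing else; cell middle within 8 mm sideways and 14 mm in height of the lamp axis, 115-235 mm ahead of the lamp swivel; square to the light and upright within 0.18 rad; lamp aimed within 10 mm of the spot centre (all of step 1 and contact force between each of frosted_a, frosted_b and the fingers above 2 N and y of cell_center in the frame of lamp between -0.008 and 0.008 m and z of cell_center in the frame of lamp between -0.014 and 0.014 m and x of cell_center in the frame of lamp between 0.115 and 0.235 m and angle between the x axis of cell and the x axis of lamp, either way round below 0.18 rad and angle between cell's own z axis and vertical below 0.18 rad and linear speed of cell below 0.02 m/s and contact force between cell and lamp below 0.2 N and contact force between cell and target below 0.2 N and contact force between cell and pen_pot below 0.2 N and contact force between cell and tray below 0.2 N); the arm keeps its last pose, push and grip.
It fails at once if the fingers touch a clear face of the cell (contact force between the fingers and clear_a above 1 N or contact force between the fingers and clear_b above 1 N).
It fails at once if the robot or the cell pushes the lamp itself (contact force between any of the arm, the fingers, cell and lamp above 2 N).
It fails at once if a bystander is moved more than 15 mm (distance of any of pen_pot, eraser, tape_roll, glue from where it was at the start of the episode above 0.015 m).
It also fails if it takes over 53 s, if anything falls off the work surface, if the arm or the gripper's body presses on something with over 40 N, if the wrist force passes 120 N, or if a joint passes its speed limit or range.

### The arm

A 6-joint arm with a two-finger parallel gripper is mounted at the origin on the work surface. World frame = base frame: x ahead of the robot, y to its left, z up, the work surface at z = 0. Lengths are in mm, angles in rad, forces in N, time in s.
With the tool pointing down it reaches from about 300 to 775 mm from the base axis. Payload 14.6 kg.
Tool frame: the origin (TCP) lies midway between the tips of the shut fingers; the grasp point (between the pads) lies behind it (manip.grip_depth is the z of the grasp point in the tool frame, in mm); z points along the fingers, y is the line along which they close (so a half turn about z gives the same grasp; the last joint's range is limited). The gripper opens to 94 mm and grips with 3 to 60 N. Pads are 16 mm wide; open, the fingers measure 119 mm over their backs; the gripper's body (75 mm by 177 mm) begins 78 mm behind the grasp point.
Start: joints at [-1.415, 0.3, 1.521, -0, 1.321, -0.067], TCP at [121.522, -536.397, 175.146] pointing down, gripper open.
Joint ranges: [-3.03, 3.03], [-0.79, 2.21], [0.23, 2.52], [-1.04, 4.18], [0, 3.07], [-2.55, 2.55]. Speed limits (rad/s): [2.22, 2.22, 2.57, 3.14, 3.14, 3.14].

### API

Orientations are given as [roll, pitch, yaw] about the fixed x, y, z axes, in that order (R = Rz(yaw) Ry(pitch) Rx(roll)).
In Python, from cell import manip gives the robot as it stands.
- The arm moves only by the shell command python3 nudge.py 'ROWS' [OPENING] [FORCE]. ROWS is a JSON list of rows, 1 to 5 of them, each of 6 numbers: dx, dy, dz in mm, then a rotation vector rx, ry, rz in rad; each row is the pose to reach, as a shift and turn from the pose commanded when the command began, along the tool's axes at that moment; what a row does not reach only later rows make up. A row lasts 1/10 s, in which the tool goes at most 50 mm and 0.15 rad, less where a joint would pass 70% of its speed; a pose out of reach is approached as far as the arm can. OPENING is the finger opening in mm, set as the command begins (- or left out keeps the last). The fingers move at their own pace and stop on an object; FORCE is the grip in N (left out, the last holds). Time passes only in rows, so rows that do not move let the fingers close. It prints the time, the measured TCP pose, the force, the opening and the grip force at its end.
- manip.read_state(): the state, without advancing time (a new reading comes with each control period).
- manip.camera(name): name is "scene" or "top" or "wrist"; returns (picture, depth): 480x640x3 uint8, red, green, blue; 480x640 float32, mm along the optical axis (not along the pixel's ray), 0 where there is no reading.
- manip.camera_info(name): a dict with "K" (3x3 intrinsics, pixels), "rvec" (rotation vector, rad) and "tvec" (3), from world to camera coordinates, as OpenCV has them; the wrist camera has in their place "mount" (4x4, takes a point from camera to tool coordinates, whose origin is the TCP and whose axes are the flange's). Camera axes: x right, y down, z forward; pixel columns grow to the right and rows downward; lengths in mm; the calibration is good to about 2 mm. The wrist camera is an equidistant fisheye: a pixel r from the principal point sees the ray r / f radians off the axis. A picture is of the moment at which its call begins: read the wrist's pose just before it. camera_info takes no time and is no camera call.
- manip.sign_off(): hands the job in; it is judged then, once.
The state is a dict: "clock": time; "joints": joint angles; "qd": joint speeds; "effort": joint torques, N m; "eef_pos": TCP position; "eef_rot": TCP orientation; "wrist_force": force on the tool from outside, world axes, zero at the start; "moment": the same for the moment, N m; "finger_gap": finger opening in mm; "finger_force": force on a finger pad.
Only numpy, scipy, OpenCV 4.12 (cv2) and the standard library are available. Lean on these libraries where they do the work, as an engineer would, in place of code of your own. Each camera call takes 0.05 s, during which the arm holds its last target. There are 200 camera calls.

## Working session

There is one attempt and no reset: what is moved stays moved. The work goes in short steps, Python scripts to look and compute and a shell command to move; the robot and the scene stay as the last step left them, time stands still between calls to the robot, and variables do not carry over. Pictures are saved under pics/ and viewed, at most 10 in all, crops included, and the job is handed in when it is done.

```bash
ls; mkdir -p pics
cat > h.py <<'E'
import numpy as np, cv2
from cell import manip
E
python3 - <<'E'
from h import *
np.set_printoptions(precision=3,suppress=True)
for n in ("top","scene"):
    p,d=manip.camera(n); i=manip.camera_info(n)
    np.savez(f"pics/{n}1.npz",p=p,d=d)
    cv2.imwrite(f"pics/{n}1.png",p[:,:,::-1]); print(n,i)
print(manip.camera_info("wrist"),manip.grip_depth); print(manip.read_state())
E
```

```text
cell.py
nudge.py
pics
top {'K': array([[604.622,   0.   , 315.468],
       [  0.   , 604.622, 237.026],
       [  0.   ,   0.   ,   1.   ]]), 'rvec': array([ 2.153, -2.098,  0.204]), 'tvec': array([   2.013,  578.091, 1561.313])}
scene {'K': array([[492.253,   0.   , 314.742],
       [  0.   , 492.253, 236.058],
       [  0.   ,   0.   ,   1.   ]]), 'rvec': array([ 2.337,  1.131, -0.354]), 'tvec': array([-394.275, -299.98 , 1379.768])}
{'K': array([[371.648,   0.   , 319.055],
       [  0.   , 371.648, 237.382],
       [  0.   ,   0.   ,   1.   ]]), 'mount': array([[  -0.   ,   -0.969,   -0.245,   70.988],
       [   1.   ,    0.   ,   -0.001,    0.754],
       [   0.001,   -0.245,    0.969, -209.881],
       [   0.   ,    0.   ,    0.   ,    1.   ]])} -18.8
{'clock': 0.1, 'joints': array([-1.415,  0.3  ,  1.522, -0.   ,  1.321, -0.067]), 'qd': array([ 0.   , -0.002, -0.002, -0.001,  0.   ,  0.001]), 'effort': array([  0.   , -53.265, -35.328,   0.071,   0.024,  -0.   ]), 'eef_pos': array([ 121.492, -536.13 ,  174.646]), 'eef_rot': array([-3.141, -0.   ,  0.223]), 'wrist_force': array([ 0.743, -0.027, -0.454]), 'moment': array([ 0.05 ,  0.013, -0.001]), 'finger_force': 0.0, 'finger_gap': 94.19225676632253}
```

View pics/top1.png

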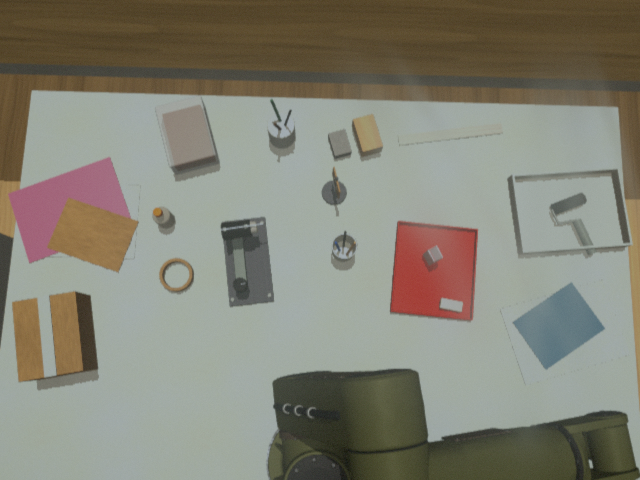

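View pics/scene1.png

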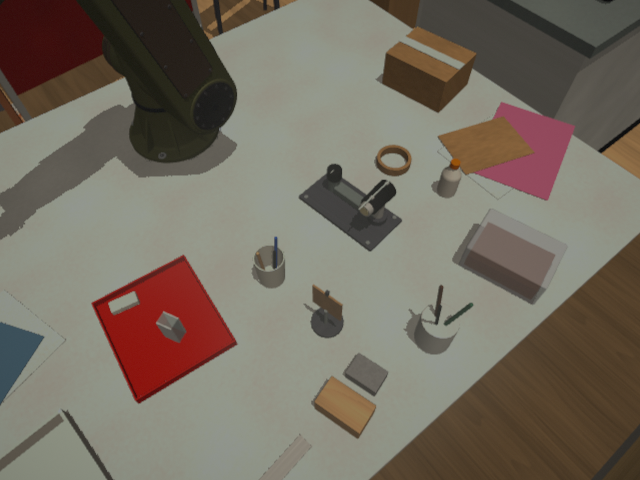

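The top view shows the knob near (240,285), the lamp near (240,228) pointing right, the card near (336,182), the pen pot at (344,247), the cell at (433,256) and the eraser at (452,305). I'll enlarge these areas next.

```bash
cat > h.py <<'E'
import numpy as np, cv2
from cell import manip
np.set_printoptions(precision=3,suppress=True)
def ray(n,uv):
    i=manip.camera_info(n); R=cv2.Rodrigues(i["rvec"])[0]
    c=-R.T@i["tvec"]; d=R.T@np.linalg.inv(i["K"])@[uv[0],uv[1],1.]
    return c,d/np.linalg.norm(d)
def onz(n,uv,z):
    c,d=ray(n,uv); return c+d*(z-c[2])/d[2]
def tri(*obs):
    A=np.zeros((3,3));b=np.zeros(3)
    for n,uv in obs:
        c,d=ray(n,uv);P=np.eye(3)-np.outer(d,d);A+=P;b+=P@c
    return np.linalg.solve(A,b)
E
python3 - <<'E'
from h import *
t=np.load("pics/top1.npz")["p"][:,:,::-1]; s=np.load("pics/scene1.npz")["p"][:,:,::-1]
f=lambda im,x,y,w,h,k:cv2.resize(im[y:y+h,x:x+w],None,fx=k,fy=k,interpolation=cv2.INTER_CUBIC)
a=np.hstack([f(t,215,205,66,100,6),f(t,415,240,40,60,10)])  
cv2.imwrite("pics/c1.png",a)
b=f(s,290,150,130,130,6)[:, :780][:600]
b=np.hstack([f(s,300,155,66*2,100,4)[:400,:400],f(s,300,275,50,50,8)]); cv2.imwrite("pics/c2.png",b)
print(a.shape,b.shape)
# tray / cell
t=t[:,:,::-1].astype(int); h=cv2.cvtColor(t.astype(np.uint8),cv2.COLOR_RGB2HSV)
red=((h[...,1]>150)&((h[...,0]<10)|(h[...,0]>170))&(h[...,2]>80)).astype(np.uint8); red[:, :380]=0; red[330:]=0
print(cv2.minAreaRect(cv2.findNonZero(red)))
E
```

```text
(600, 796, 3) (400, 800, 3)
((432.3896789550781, 272.32415771484375), (77.06620788574219, 84.95552825927734), 4.763641834259033)
```

View pics/c1.png

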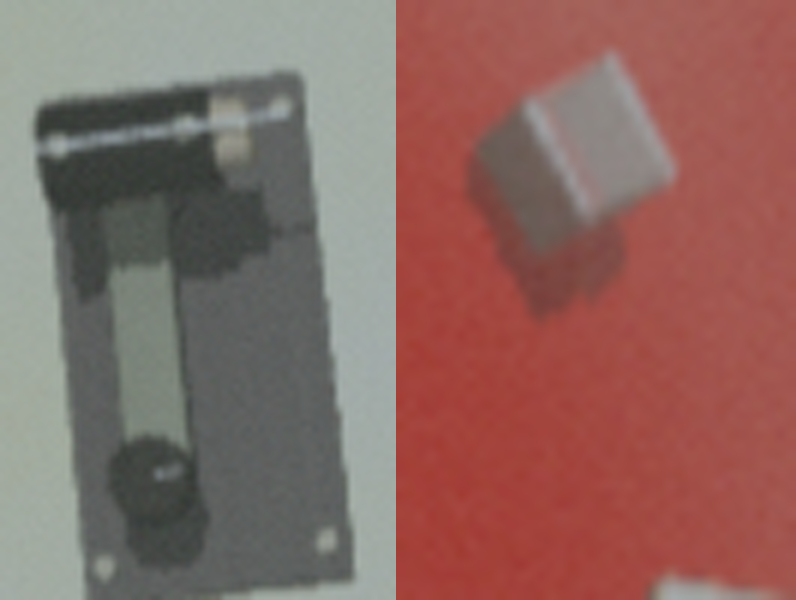

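View pics/c2.png

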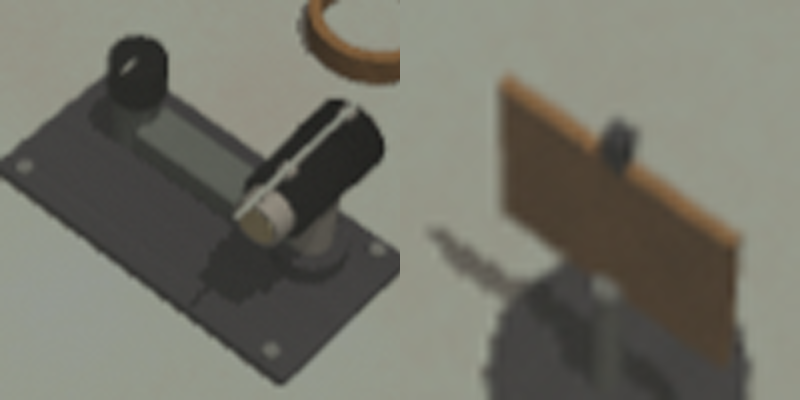

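Crop c1 shows the pointer needle from (57,147) to (290,102), the knob top at about (151,477), and the cell's white edges from (530,103) to (590,215) and from (613,55) to (673,170). Crop c2 shows the pin at (618,145).

Run:
```python
from h import *
A=lambda x,y:(215+(x+.5)/6-.5,205+(y+.5)/6-.5)
C=lambda x,y:(415+(x-395.5)/10-.5,240+(y+.5)/10-.5)
rear=onz("top",A(57,147),125.5); tip=onz("top",A(290,102),125.5)
print("needle",rear,tip); d=tip-rear; print("yaw",np.arctan2(d[1],d[0]), np.linalg.norm(d))
print("knob",onz("top",A(151,477),80))
c2=[onz("scene",(300+(x+.5)/4-.5,155+(y+.5)/4-.5),z) for x,y,z in ((240,215,125.5),(350,107,125.5),(138,60,80))]; print("scene tip,rear,knob",*c2)
print("pin scene",onz("scene",(326.8,292.7),142))
P=[onz("top",C(*q),74)[:2] for q in ((530,103),(590,215),(673,170),(613,55))]
print("cell",P,np.mean(P,0)); e=P[1]-P[0]+P[2]-P[3]; print("frost edge dir",np.arctan2(e[1],e[0]),np.linalg.norm(e)/2, np.linalg.norm(P[3]-P[0]))
for q in ((388,223),(478,229)): pass
i=manip.camera_info("top");pin=onz("scene",(326.8,292.7),142)
print(cv2.projectPoints(pin[None],i["rvec"],i["tvec"],i["K"],None)[0])
t=np.load("pics/top1.npz")["p"][:,:,::-1]
a=cv2.resize(t[160:280,270:370],None,fx=5,fy=5,interpolation=cv2.INTER_CUBIC)
cv2.imwrite("pics/c3.png",a)
```

```text
needle [578.765 251.17  125.5  ] [601.013 152.851 125.5  ]
yaw -1.3482563126406328 100.80446320248089
knob [443.83  209.851  80.   ]
scene tip,rear,knob [599.209 155.34  125.5  ] [580.71  253.162 125.5  ] [449.339 208.633  80.   ]
pin scene [719.463 -33.351 142.   ]
cell [array([ 547.655, -279.661]), array([ 518.283, -295.137]), array([ 530.805, -317.092]), array([ 561.067, -301.677])] [ 539.453 -298.392]
frost edge dir -2.663646840109555 33.57909624421264 25.77984681295983
[[[336.69  177.128]]]
```

View pics/c3.png

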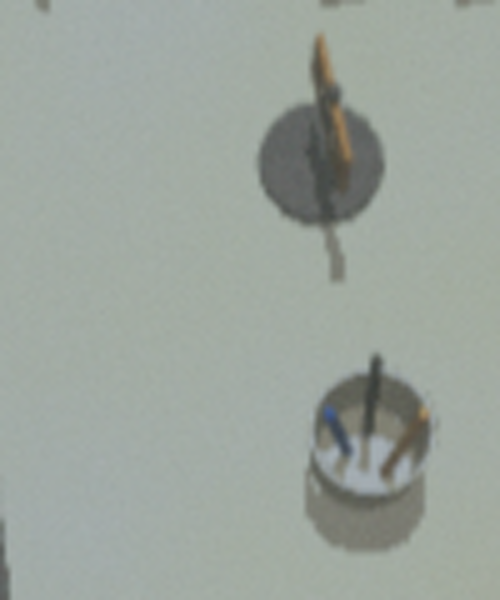

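Crop c3 shows the pin near (330,93), which agrees with the scene view to about 3 mm. It also shows the pot near (372,430). The lamp swivel is at about (584,232), the spot at about (718,-32), and the knob at about (446,209). The lamp needs to turn about +0.26 rad, so the knob needs about +0.79 rad. I'll move to above the knob.

```bash
cat >> h.py <<'E'
def delta(x,y,z,yaw=None):
    s=manip.read_state(); R=cv2.Rodrigues(np.zeros(3))[0]
    r,p,w=s["eef_rot"]; c,q=np.cos(w),np.sin(w)
    d=np.array([x,y,z])-s["eef_pos"]
    print("d tool",np.array([c*d[0]+q*d[1],q*d[0]-c*d[1],-d[2]]),"rz",None if yaw is None else w-yaw, s["eef_pos"],s["eef_rot"],s["joints"],s["clock"])
E
python3 nudge.py '[[177,-106,-12,0,0,0],[177,-106,-12,0,0,0],[177,-106,-12,0,0,0],[177,-106,-12,0,0,0],[177,-106,-12,0,0,0]]' 70
python3 nudge.py '[[177,-106,-12,0,0,0],[177,-106,-12,0,0,0],[177,-106,-12,0,0,0],[177,-106,-12,0,0,0],[177,-106,-12,0,0,0]]'
python3 nudge.py '[[63,-221,0,0,0,0],[63,-221,0,0,0,0],[63,-221,0,0,0,0],[63,-221,0,0,0,0],[63,-221,0,0,0,0]]'
python3 nudge.py '[[63,-221,0,0,0,0],[63,-221,0,0,0,0],[63,-221,0,0,0,0],[63,-221,0,0,0,0],[63,-221,0,0,0,0]]'
python3 - <<'E'
from h import *
delta(446,209,48)
p,d=manip.camera("wrist"); cv2.imwrite("pics/w1.png",p[:,:,::-1]); np.savez("pics/w1.npz",p=p,d=d,pos=manip.read_state()["eef_pos"])
E
```

```text
clock: 0.6
eef_pos: [273.4, -391.0, 187.5]
eef_rot: [3.142, -0.001, 0.227]
wrist_force: [-0.8, -0.8, -0.8]
finger_gap: 69.8
finger_force: 0.0
clock: 1.1
eef_pos: [422.3, -248.8, 199.2]
eef_rot: [-3.141, -0.0, 0.227]
wrist_force: [-0.2, -1.0, 0.5]
finger_gap: 69.9
finger_force: 0.0
clock: 1.6
eef_pos: [432.1, -20.2, 199.1]
eef_rot: [-3.142, 0.0, 0.223]
wrist_force: [0.4, -0.3, -0.0]
finger_gap: 70.1
finger_force: 0.0
clock: 2.1
eef_pos: [445.1, 209.4, 198.8]
eef_rot: [3.142, 0.0, 0.224]
wrist_force: [-0.4, -0.7, -1.3]
finger_gap: 70.0
finger_force: 0.0
d tool [  0.761   0.633 150.784] rz None [445.117 209.448 198.784] [3.142 0.    0.224] [0.365 0.151 1.647 0.    1.344 1.712] 2.1
```

View pics/w1.png

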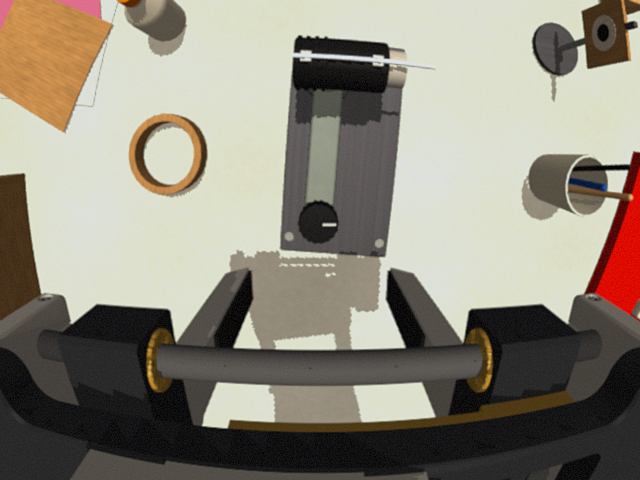

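The wrist view shows the knob top centre at (319,222), the needle from (293,55) to (434,68), and the black spot at (603,33). I'll cast these as fisheye rays.

```bash
cat >> h.py <<'E'
from scipy.spatial.transform import Rotation as Ro
def won(uv,z,pos,rot):
    i=manip.camera_info("wrist");K=i["K"];M=i["mount"]
    a=(np.array(uv)-K[:2,2])/K[0,0]; r=np.hypot(*a)+1e-9
    v=np.r_[np.sin(r)*a/r,np.cos(r)]
    R=Ro.from_euler("xyz",rot).as_matrix()
    c=pos+R@M[:3,3]; d=R@M[:3,:3]@v
    return c+d*(z-c[2])/d[2]
def aim(rear,tip,spot,pos,rot):
    a,b=won(rear,125.5,pos,rot),won(tip,125.5,pos,rot); s=won(spot,100,pos,rot)
    u=(b-a)[:2];u/=np.linalg.norm(u); o=b[:2]-80*u; v=s[:2]-o
    w=lambda v:np.arctan2(v[1],v[0])
    print("swivel",o,"yaw",w(u),"len",np.linalg.norm(b-a),"spot",s,"yaw",w(v),np.linalg.norm(v),"turn",w(v)-w(u))
E
python3 - <<'E'
from h import *
s=manip.read_state();pos,rot=s["eef_pos"],s["eef_rot"]
print("knob",won((319,222),80,pos,rot))
aim((293,55),(434,68),(603,33),pos,rot)
delta(446,209,48)
E
```

```text
knob [447.261 211.892  80.   ]
swivel [583.36  233.399] yaw -1.4046342615839105 len 108.97960861675 spot [716.982 -28.257 100.   ] yaw -1.0986416348506385 293.80024290848206 turn 0.305992626733272
d tool [  0.225   2.812 150.617] rz None [445.154 211.691 198.617] [-3.141  0.001  0.225] [0.369 0.154 1.645 0.001 1.344 1.715] 2.15
```

```bash
python3 nudge.py '[[2,0,50,0,0,0],[2,0,100,0,0,0],[2,0,150,0,0,0],[2,0,150,0,0,0],[2,0,150,0,0,0]]'
python3 nudge.py '[[0,0,0,0,0,0],[0,0,0,0,0,0],[0,0,0,0,0,0],[0,0,0,0,0,0],[0,0,0,0,0,0]]' 20 20
python3 nudge.py '[[0,0,0,0,0,-0.15],[0,0,0,0,0,-0.3],[0,0,0,0,0,-0.45],[0,0,0,0,0,-0.45],[0,0,0,0,0,-0.45]]'
python3 nudge.py '[[0,0,0,0,0,-0.15],[0,0,0,0,0,-0.3],[0,0,0,0,0,-0.42],[0,0,0,0,0,-0.42],[0,0,0,0,0,-0.42]]'
python3 - <<'E'
from h import *
s=manip.read_state()
p,d=manip.camera("wrist"); cv2.imwrite("pics/w2.png",p[:,:,::-1]); np.savez("pics/w2.npz",pos=s["eef_pos"],rot=s["eef_rot"])
p,d=manip.camera("top"); np.savez("pics/top2.npz",p=p,d=d)
E
```

```text
clock: 2.65
eef_pos: [447.7, 207.3, 50.1]
eef_rot: [3.141, 0.001, 0.222]
wrist_force: [0.2, -0.5, 0.3]
finger_gap: 69.7
finger_force: 0.0
clock: 3.15
eef_pos: [447.5, 208.4, 49.9]
eef_rot: [-3.141, -0.001, 0.223]
wrist_force: [-1.0, 4.2, 5.9]
finger_gap: 33.7
finger_force: 2.7
clock: 3.65
eef_pos: [447.6, 208.2, 49.9]
eef_rot: [3.141, -0.001, 0.673]
wrist_force: [-0.5, -0.3, 7.1]
finger_gap: 20.0
finger_force: 3.2
clock: 4.15
eef_pos: [447.7, 208.2, 49.9]
eef_rot: [3.14, -0.001, 1.093]
wrist_force: [0.2, -0.4, 6.9]
finger_gap: 19.6
finger_force: 3.2
```

View pics/w2.png

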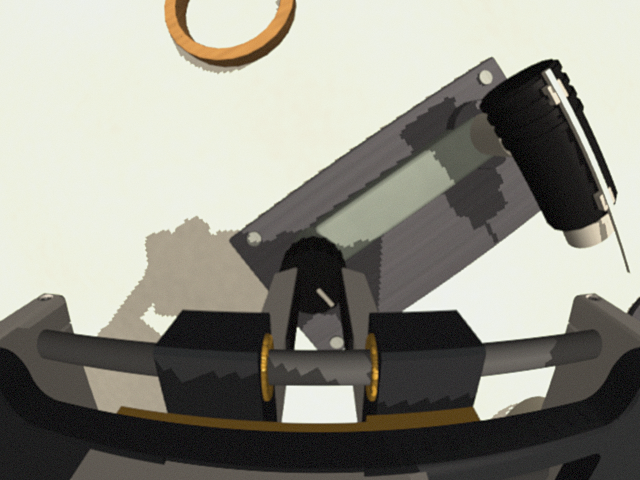

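Run:
```python
from h import *
s=manip.read_state();pos,rot=s["eef_pos"],s["eef_rot"]
for z in (66,80): print("knob",won((315,262),z,pos,rot))
aim((547,68),(628,270),(603,33),pos,rot)
print(s)
t=np.load("pics/top2.npz")["p"][:,:,::-1]
cv2.imwrite("pics/c4.png",cv2.resize(t[195:315,205:295],None,fx=5,fy=5,interpolation=cv2.INTER_CUBIC))
```

```text
knob [449.616 215.605  66.   ]
knob [451.846 219.528  80.   ]
swivel [584.632 232.062] yaw -1.424607233740903 len 108.91945737136083 spot [649.756 264.921 100.   ] yaw 0.4672827626613926 72.94383606785719 turn 1.8918899964022957
{'clock': 4.25, 'joints': array([ 0.361,  0.323,  1.809, -0.   ,  1.009,  0.839]), 'qd': array([-0.002, -0.002,  0.001, -0.001, -0.   , -0.   ]), 'effort': array([  0.028, -45.94 , -27.676,   0.115,  -0.111,   0.048]), 'eef_pos': array([447.677, 208.127,  49.919]), 'eef_rot': array([ 3.14 , -0.001,  1.093]), 'wrist_force': array([-0.257, -0.201,  6.145]), 'moment': array([-0.082,  0.006,  0.054]), 'finger_force': 3.1874631662503816, 'finger_gap': 19.742422598643493}
```

View pics/c4.png

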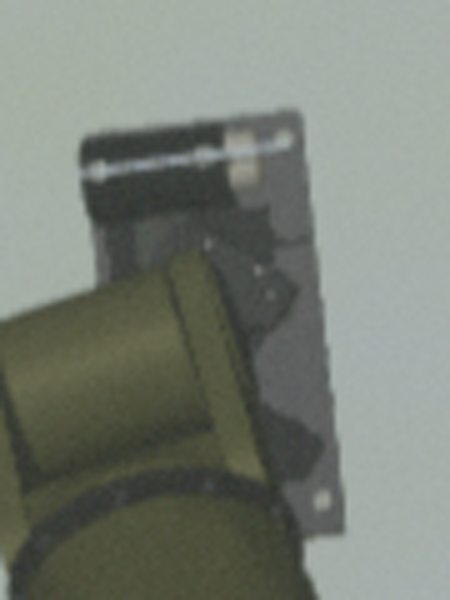

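Run:
```python
from h import *
M=manip.camera_info("wrist")["mount"];K=manip.camera_info("wrist")["K"]
for q in ([0,0,0],[0,0,-18.8],[0,0,-30],[10,0,0],[0,10,-30],[8,10,-30],[8,10,0]):
    v=np.linalg.inv(M)@np.r_[q,1];r=np.arctan2(np.hypot(v[0],v[1]),v[2])
    print(q,K[:2,2]+K[0,0]*r*v[:2]/np.hypot(v[0],v[1]))
p=cv2.imread("pics/w2.png"); cv2.imwrite("pics/w2c.png",cv2.resize(p[220:360,240:400],None,fx=5,fy=4.2,interpolation=cv2.INTER_CUBIC)[:588])
```

```text
[0, 0, 0] [318.238 265.764]
[0, 0, -18.8] [318.089 276.652]
[0, 0, -30] [317.987 284.086]
[10, 0, 0] [318.228 249.617]
[0, 10, -30] [337.272 284.064]
[8, 10, -30] [337.511 269.518]
[8, 10, 0] [335.204 252.882]
```

View pics/w2c.png

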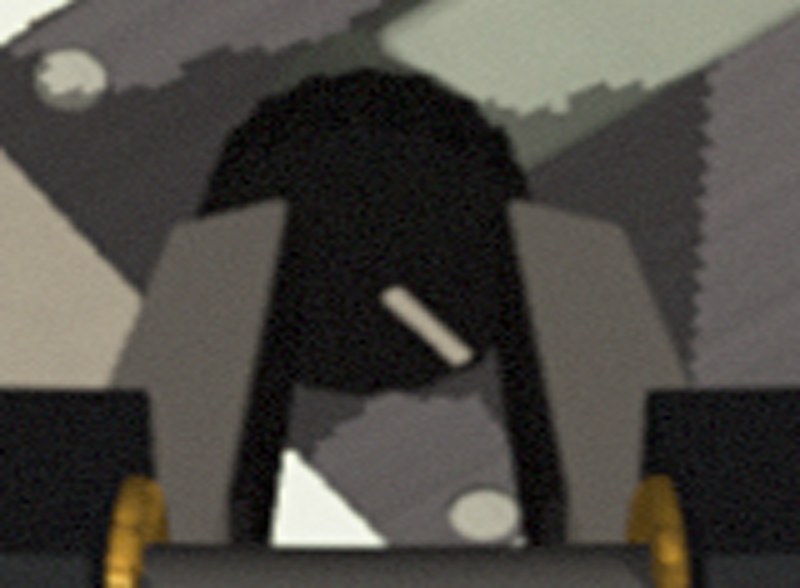

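The fingers stopped at the commanded 20 mm without a firm grip, and the lamp didn't turn. I'll close fully with more force and see where they stop.

```bash
python3 nudge.py '[[0,0,0,0,0,0],[0,0,0,0,0,0],[0,0,0,0,0,0]]' 0 30
python3 nudge.py '[[0,0,0,0,0,0.1],[0,0,0,0,0,0.1],[0,0,0,0,0,0.1]]'
python3 -c "
from h import *
s=manip.read_state();print(s['moment'],s['finger_gap'],s['finger_force'],s['wrist_force'])"
```

```text
clock: 4.55
eef_pos: [447.6, 208.2, 49.9]
eef_rot: [3.141, -0.001, 1.093]
wrist_force: [0.0, 0.6, 6.3]
finger_gap: 1.1
finger_force: 3.2
clock: 4.85
eef_pos: [447.7, 208.2, 49.9]
eef_rot: [3.141, -0.001, 0.993]
wrist_force: [-0.0, 0.4, 6.0]
finger_gap: 0.8
finger_force: 3.1
[-0.016  0.017 -0.014] 0.8094663147822382 3.1493259337730706 [-0.045  0.435  5.987]
```

```bash
cat >> h.py <<'E'
def pt(n,u,v,d):
    i=manip.camera_info(n); R=cv2.Rodrigues(i["rvec"])[0]
    z=d[v,u]; return R.T@(z*np.linalg.inv(i["K"])@[u,v,1.]-i["tvec"])
def wpt(u,v,d,pos,rot):
    i=manip.camera_info("wrist");K=i["K"];M=i["mount"]
    a=(np.array((u,v))-K[:2,2])/K[0,0]; r=np.hypot(*a)+1e-9
    c=np.r_[np.sin(r)*a/r,np.cos(r)]; c=c/c[2]*d[v,u]
    return pos+Ro.from_euler("xyz",rot).as_matrix()@(M[:3,:3]@c+M[:3,3])
E
python3 - <<'E'
from h import *
for n,l in (("top",((240,284),(239,285),(240,287),(250,265),(260,290))),("scene",((334,169),(334,171),(334,174),(345,190)))):
    d=np.load(f"pics/{n}1.npz")["d"]
    for u,v in l: print(n,u,v,pt(n,u,v,d))
d=np.load("pics/w1.npz")["d"]; pos=np.array([445.1,210,198.7]);rot=[np.pi,0,.224]
for u,v in ((319,222),(312,222),(319,212),(319,240),(350,200),(350,250)): print("w1",u,v,wpt(u,v,d,pos,rot))
p,d=manip.camera("wrist"); s=manip.read_state()
cv2.imwrite("pics/w3.png",p[:,:,::-1])
for u,v in [(318,r) for r in range(230,330,8)]: print("w3",u,v,p[v,u],wpt(u,v,d,s["eef_pos"],s["eef_rot"]))
E
```

```text
top 240 284 [443.542 208.625  84.892]
top 239 285 [441.313 211.568  80.864]
top 240 287 [436.913 209.577  73.865]
top 250 265 [504.064 193.041   9.672]
top 260 290 [436.561 162.825  11.41 ]
scene 334 169 [443.831 212.937  74.308]
scene 334 171 [452.072 206.015  79.329]
scene 334 174 [458.367 200.883  77.788]
scene 345 190 [484.609 215.735  30.841]
w1 319 222 [447.312 210.292  81.553]
w1 312 222 [445.62  216.39   80.141]
w1 319 212 [455.992 212.273  80.284]
w1 319 240 [430.873 206.549  80.963]
w1 350 200 [464.12  179.854  10.474]
w1 350 250 [409.247 166.205   9.616]
w3 318 230 [160 166 146] [457.204 223.134  31.92 ]
w3 318 238 [24 21 24] [457.589 223.558  54.747]
w3 318 246 [15 11 12] [457.367 223.106  70.094]
w3 318 254 [18 18 17] [456.665 221.957  80.395]
w3 318 262 [24 22 21] [454.35  218.413  80.404]
w3 318 270 [19 17 15] [451.999 214.815  80.394]
w3 318 278 [ 9 14 12] [451.94  214.643  91.688]
w3 318 286 [16 17 17] [451.75  214.285 101.175]
w3 318 294 [25 14 18] [486.562 266.421 259.875]
w3 318 302 [18 19 15] [451.125 213.219 116.447]
w3 318 310 [23 19 21] [449.3   210.421 117.288]
w3 318 318 [35 33 34] [447.362 207.452 117.781]
w3 318 326 [47 41 44] [445.806 205.059 119.694]
```

Run:
```python
from h import *
z=np.load("pics/w1.npz");d=z["d"];p=z["p"]; I=np.eye(3)
for u,v in [(u,v) for v in (266,270,274,280,290,310) for u in (238,246,250,254)]: print("w1 tool",u,v,p[v,u],wpt(u,v,d,np.zeros(3),[0,0,0]))
p,d=manip.camera("wrist")
for v in (266,270,274,278,286): print(v,[wpt(u,v,d,np.zeros(3),[0,0,0]).round().tolist() for u in (290,300,310,318,330,340)])
```

```text
w1 tool 238 266 [148 140 124] [-66.902 -95.085 197.28 ]
w1 tool 246 266 [148 140 124] [-66.854 -85.463 197.475]
w1 tool 250 266 [148 139 121] [-67.192 -80.896 198.64 ]
w1 tool 254 266 [148 141 124] [-66.716 -75.861 197.371]
w1 tool 238 270 [113 108  97] [  9.313 -40.367 -35.251]
w1 tool 246 270 [100  94  88] [  9.735 -35.985 -36.299]
w1 tool 250 270 [106 101  89] [  7.764 -35.083 -30.573]
w1 tool 254 270 [149 141 124] [-71.853 -76.223 197.908]
w1 tool 238 274 [106  98  92] [  9.62  -38.896 -42.053]
w1 tool 246 274 [57 53 50] [  7.816 -35.987 -36.89 ]
w1 tool 250 274 [22 19 11] [  6.509 -34.681 -33.19 ]
w1 tool 254 274 [154 146 129] [-76.731 -76.431 197.59 ]
w1 tool 238 280 [103  98  90] [  9.218 -37.398 -49.235]
w1 tool 246 280 [0 0 0] [  7.333 -34.64  -44.093]
w1 tool 250 280 [19 20 21] [  3.439 -34.76  -33.749]
w1 tool 254 280 [155 146 129] [-84.659 -77.034 198.562]
w1 tool 238 290 [41 40 35] [  7.722 -35.664 -57.946]
w1 tool 246 290 [2 0 4] [  2.641 -34.698 -45.394]
w1 tool 250 290 [12  5  5] [  0.008 -34.046 -38.891]
w1 tool 254 290 [152 143 125] [-96.844 -77.467 196.966]
w1 tool 238 310 [17 12 17] [  2.598 -33.948 -68.061]
w1 tool 246 310 [12  6  6] [ -5.374 -34.183 -51.109]
w1 tool 250 310 [151 141 123] [-124.048  -84.36   198.215]
w1 tool 254 310 [147 140 125] [-124.319  -79.522  199.066]
266 [[10.0, -14.0, -30.0], [10.0, -9.0, -31.0], [10.0, -4.0, -31.0], [10.0, 0.0, -30.0], [10.0, 6.0, -31.0], [10.0, 11.0, -30.0]]
270 [[8.0, -14.0, -30.0], [8.0, -9.0, -30.0], [9.0, -4.0, -34.0], [8.0, 0.0, -31.0], [9.0, 6.0, -35.0], [8.0, 11.0, -30.0]]
274 [[6.0, -14.0, -31.0], [10.0, -9.0, -41.0], [9.0, -4.0, -41.0], [8.0, 0.0, -36.0], [9.0, 6.0, -40.0], [9.0, 11.0, -40.0]]
278 [[4.0, -14.0, -30.0], [9.0, -8.0, -46.0], [10.0, -4.0, -46.0], [8.0, 0.0, -43.0], [10.0, 6.0, -47.0], [9.0, 10.0, -46.0]]
286 [[-1.0, -14.0, -31.0], [9.0, -8.0, -57.0], [9.0, -3.0, -55.0], [7.0, 0.0, -51.0], [9.0, 6.0, -55.0], [9.0, 10.0, -55.0]]
```

The depth data shows the fingertips about 30 mm behind the nominal TCP: they shut on top of the knob at z=80, which explains the 6 N upward force. I'll rise, open, go 28 mm lower (still above the plate) and close again.

```bash
python3 nudge.py '[[0,0,-8,0,0,0],[0,0,-8,0,0,0],[0,0,-8,0,0,0],[0,0,-8,0,0,0],[0,0,-8,0,0,0]]' 64 20
python3 nudge.py '[[-1,-2,-8,0,0,0],[-1,-2,-8,0,0,0],[-1,-2,-8,0,0,0],[-1,-2,-8,0,0,0]]'
python3 -c "
from h import *
delta(447,211,22)
p,d=manip.camera('wrist'); np.savez('pics/w4.npz',p=p,d=d)
for v in range(236,300,6): print(v,[wpt(u,v,d,np.zeros(3),[0,0,0]).round().tolist() for u in (252,256,260,318,)])"
```

```text
clock: 5.45
eef_pos: [447.0, 207.9, 57.0]
eef_rot: [-3.141, 0.0, 0.993]
wrist_force: [-0.3, 0.5, -0.4]
finger_gap: 36.9
finger_force: 0.0
clock: 5.85
eef_pos: [444.9, 208.2, 65.1]
eef_rot: [3.142, -0.0, 0.993]
wrist_force: [0.5, 0.7, -0.5]
finger_gap: 63.6
finger_force: 0.0
d tool [ 3.516  0.261 43.147] rz None [444.86  208.197  65.147] [ 3.142 -0.     0.993] [ 0.363  0.296  1.803 -0.     1.043  0.941] 5.85
236 [[5.0, -49.0, 55.0], [6.0, -46.0, 52.0], [5.0, -43.0, 53.0], [19.0, -0.0, -4.0]]
242 [[0.0, -49.0, 54.0], [1.0, -46.0, 52.0], [1.0, -43.0, 53.0], [19.0, -0.0, -15.0]]
248 [[-5.0, -50.0, 55.0], [-5.0, -47.0, 56.0], [-4.0, -44.0, 54.0], [15.0, -0.0, -15.0]]
254 [[-9.0, -50.0, 55.0], [-9.0, -47.0, 53.0], [-9.0, -44.0, 55.0], [12.0, -0.0, -15.0]]
260 [[-17.0, -52.0, 64.0], [-14.0, -47.0, 56.0], [-14.0, -44.0, 55.0], [9.0, -0.0, -15.0]]
266 [[-22.0, -52.0, 65.0], [-22.0, -49.0, 64.0], [-19.0, -44.0, 55.0], [5.0, -0.0, -16.0]]
272 [[8.0, -33.0, -36.0], [8.0, -31.0, -34.0], [-27.0, -46.0, 64.0], [2.0, -0.0, -15.0]]
278 [[8.0, -32.0, -42.0], [5.0, -31.0, -35.0], [-32.0, -46.0, 65.0], [-1.0, -0.0, -17.0]]
284 [[7.0, -31.0, -48.0], [3.0, -31.0, -37.0], [-37.0, -47.0, 65.0], [-6.0, -0.0, -15.0]]
290 [[4.0, -31.0, -48.0], [-0.0, -31.0, -38.0], [-42.0, -47.0, 64.0], [-9.0, -0.0, -15.0]]
296 [[1.0, -31.0, -50.0], [-3.0, -31.0, -38.0], [-48.0, -47.0, 65.0], [-13.0, -0.0, -15.0]]
```

```bash
python3 nudge.py '[[3.5,0,20,0,0,0],[3.5,0,42,0,0,0],[3.5,0,42,0,0,0],[3.5,0,42,0,0,0]]'
python3 nudge.py '[[0,0,0,0,0,0],[0,0,0,0,0,0],[0,0,0,0,0,0],[0,0,0,0,0,0],[0,0,0,0,0,0]]' 20 25
```

```text
clock: 6.3
eef_pos: [446.8, 211.1, 23.4]
eef_rot: [-3.141, 0.0, 0.993]
wrist_force: [0.1, -0.1, -0.6]
finger_gap: 63.9
finger_force: 0.0
clock: 6.8
eef_pos: [446.0, 211.8, 23.6]
eef_rot: [-3.14, -0.0, 0.993]
wrist_force: [-8.6, 4.7, 7.6]
finger_gap: 35.7
finger_force: 25.0
```

Firm grip at 35.7 mm. Turning now.

```bash
python3 nudge.py '[[0,0,0,0,0,-0.15],[0,0,0,0,0,-0.3],[0,0,0,0,0,-0.45],[0,0,0,0,0,-0.45],[0,0,0,0,0,-0.45]]'
python3 nudge.py '[[0,0,0,0,0,-0.15],[0,0,0,0,0,-0.3],[0,0,0,0,0,-0.42],[0,0,0,0,0,-0.42],[0,0,0,0,0,-0.42]]'
python3 - <<'E'
from h import *
p,d=manip.camera("top"); np.savez("pics/top3.npz",p=p)
q,d=manip.camera("scene"); np.savez("pics/scene3.npz",p=q)
# needle: bright pixels near the black barrel, top view, world band at z=125.5
def needle(n,p):
    g=cv2.cvtColor(p,cv2.COLOR_RGB2GRAY).astype(int)
    return g
for n,x in (("top",(222,262,212,242)),("scene",(355,400,178,220))):
    im=np.load(f"pics/{n}3.npz")["p"];g=im[x[2]:x[3],x[0]:x[1]].mean(2).astype(int)
    print(n,x); print("\n".join(" ".join(f"{v:3d}" for v in r) for r in g))
E
```

```text
clock: 7.3
eef_pos: [445.3, 212.0, 23.5]
eef_rot: [-3.139, -0.001, 1.443]
wrist_force: [-13.1, 6.9, 11.5]
finger_gap: 35.8
finger_force: 25.0
clock: 7.8
eef_pos: [444.7, 211.9, 23.5]
eef_rot: [-3.138, -0.002, 1.863]
wrist_force: [-17.7, 6.7, 13.8]
finger_gap: 35.5
finger_force: 25.0
top (222, 262, 212, 242)
168 170 169 169 169 170 168 169 170 169 169 170 169 170 170 171 170 169 171 170 172 169 171 171 170 170 172 169 171 169 170 170 171 170 171 172 170 173 170 172
168 168 166 171 167 169 168 169 170 169 171 168 169 168 169 169 170 169 169 169 170 171 170 170 171 170 168 171 169 170 171 169 170 170 170 170 170 171 169 170
168 168 169 169 170 168 169 167 169 169 167 170 168 168 168 169 170 171 171 169 171 171 170 169 170 170 169 167 169 171 170 170 171 171 172 172 171 169 169 168
170 169 168 168 168 169 170 167 168 169 169 170 169 169 168 170 171 169 169 169 169 165 150 145 157 169 169 159 158 158 163 171 171 170 171 171 171 171 157 162
169 168 170 169 169 168 168 168 170 169 169 170 171 169 168 170 170 169 169 164 147 136 101  92 130 155 157 143 145 144 154 167 168 170 171 171 171 156
[... 10895 characters left out ...]
  50  50  50  50  50  56  65  81  86  88  88  89  88  88  88  85  81  79  76  83  86  84  75  68  66  66  65  63  66  66  67  62  79 103 107  99  85 100 126 146
 66  66  61  52  49  51  50  50  50  50  50  51  64  76  82  87  87  88  87  87  84  79  77  83  86  83  78  69  67  67  67  62  65  66  66  66  60  82 102 106 105  84  69  83 118
 67  61  52  50  50  49  50  50  50  50  50  50  45  57  63  72  78  80  84  80  74  69  72  76  78  73  68  67  67  67  63  57  64  67  67  67  66  73  88  94  92  78  69  67  75
 66  53  50  50  51  50  50  50  50  50  51  49  47  46  45  50  59  62  66  65  59  52  64  67  66  66  66  67  68  65  57  55  65  66  67  67  67  66  65  71  68  68  68  68  67
```

Run:
```python
from h import *
w=lambda a,b:np.arctan2(b[1]-a[1],b[0]-a[0])
a,b=onz("scene",(383,184),125.5),onz("scene",(369,211),125.5)
c,e=onz("top",(231,228),125.5),onz("top",(238,224.85),125.5)
# old frames, same way: top1 needle
for n,i0 in (("top",1),("top",3)):
    g=np.load(f"pics/{n}{i0}.npz")["p"].mean(2); P=[]
    for u in range(229,241):
        col=g[215:232,u].copy(); k=col[3:-1].argmax()+3 if i0==1 else col[6:-1].argmax()+6
        q=np.arange(max(k-2,0),min(k+3,17)); wt=np.clip(col[q]-70,0,None); P.append(onz(n,(u,215+(q*wt).sum()/wt.sum()),125.5))
    P=np.array(P)[:,:2]; vx,vy,x0,y0=cv2.fitLine(P.astype(np.float32),cv2.DIST_HUBER,0,.01,.01).ravel()
    if vy>0: vx,vy=-vx,-vy
    print(n,i0,"yaw",np.arctan2(vy,vx),x0,y0)
    for S in ((716.5,-29),(719.5,-33.4)): print(" spot off-axis",vx*(S[1]-y0)-vy*(S[0]-x0))
print("scene",w(a,b),a,b,"top",w(c,e),c,e)
u=(b-a)[:2]/np.linalg.norm((b-a)[:2])
for S in ((716.5,-29),(719.5,-33.4)): print(" scene off-axis",u[0]*(S[1]-a[1])-u[1]*(S[0]-a[0]))
g=np.load("pics/top3.npz")["p"]; s=np.load("pics/scene3.npz")["p"]
```

```text
top 1 yaw -1.5108601 609.0251 226.3274
 spot off-axis 91.987724
 spot off-axis 94.71878
top 3 yaw -1.0992236 585.511 226.67683
 spot off-axis 0.5413208
 spot off-axis 1.2150116
scene -1.1137143286978075 [580.547 240.794 125.5  ] [617.109 166.453 125.5  ] top -1.108787133727184 [582.06  233.665 125.5  ] [590.758 216.197 125.5  ]
 scene off-axis 2.928456787325672
 scene off-axis 3.678630388152726
```

Both views put the light path within about 3 mm of the spot. I'll release, rise, turn back and check with the wrist camera.

```bash
python3 nudge.py '[[0,0,0,0,0,0],[0,0,0,0,0,0],[0,0,0,0,0,0],[0,0,0,0,0,0]]' 64
python3 nudge.py '[[0,0,-50,0,0,0],[0,0,-100,0,0,0],[0,0,-150,0,0,0],[0,0,-175,0,0,0.15],[0,0,-175,0,0,0.3]]'
python3 nudge.py '[[0,0,0,0,0,0.15],[0,0,0,0,0,0.3],[0,0,0,0,0,0.45],[0,0,0,0,0,0.6],[0,0,0,0,0,0.75]]' | head -3
python3 nudge.py '[[0,0,0,0,0,0.15],[0,0,0,0,0,0.3],[0,0,0,0,0,0.45],[0,0,0,0,0,0.59],[0,0,0,0,0,0.59]]' | head -3
python3 - <<'E'
from h import *
manip.camera("top")
s=manip.read_state(); p,d=manip.camera("wrist"); cv2.imwrite("pics/w5.png",p[:,:,::-1]); np.savez("pics/w5.npz",p=p,d=d,pos=s["eef_pos"],rot=s["eef_rot"])
print(s["eef_pos"],s["eef_rot"],s["qd"])
E
```

```text
clock: 8.3
eef_pos: [446.9, 211.1, 23.2]
eef_rot: [3.141, 0.0, 1.863]
wrist_force: [-0.4, 0.3, 0.7]
finger_gap: 62.4
finger_force: 0.0
clock: 8.8
eef_pos: [448.2, 211.6, 202.2]
eef_rot: [3.135, -0.002, 1.557]
wrist_force: [0.3, 0.1, -1.2]
finger_gap: 64.1
finger_force: 0.0
clock: 9.3
eef_pos: [446.8, 211.0, 198.1]
eef_rot: [3.142, 0.0, 0.806]
clock: 9.8
eef_pos: [446.9, 211.0, 198.1]
eef_rot: [3.142, -0.0, 0.22]
[446.835 211.045 198.129] [3.142 0.    0.226] [ 0.001 -0.002 -0.001  0.    -0.001 -0.054]
```

View pics/w5.png

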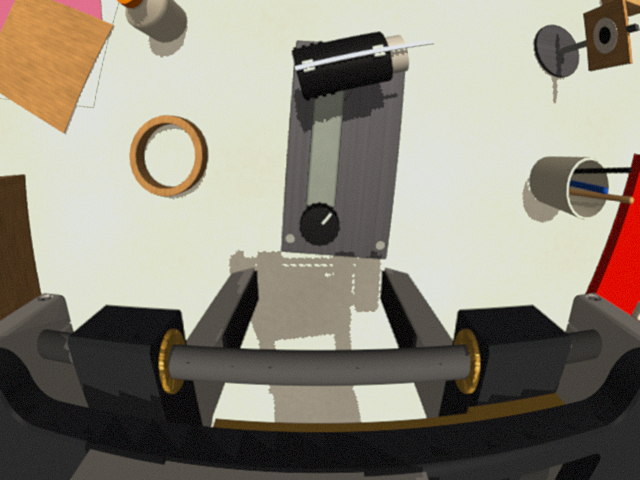

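The needle runs from (295,69) to (433,43) and the spot is at (604,36). I'll compute the aim, then refine the cell's position.

Run:
```python
from h import *
z=np.load("pics/w5.npz");p,pos,rot=z["p"],z["pos"],z["rot"]
g=p[18:55,588:622].max(2); m=(g<60).astype(np.uint8)
n,l,st,ce=cv2.connectedComponentsWithStats(m); print([(s.tolist(),(c+[588,18]).round(1).tolist()) for s,c in zip(st[1:],ce[1:]) if s[4]>10])
# needle points: bright pixels over the black barrel
P=[]
for u in range(315,372,3):
    c=p[40:80,u].min(1).astype(int); k=c[6:-8].argmax()+6; 
    if c[k]>150: P.append((u,40+k))
print(P)
Wd=np.array([won(q,125.5,pos,rot)[:2] for q in P],np.float32); vx,vy,x0,y0=cv2.fitLine(Wd,cv2.DIST_HUBER,0,.01,.01).ravel()
if vy>0: vx,vy=-vx,-vy
S=won((604,36),100,pos,rot); print("line yaw",np.arctan2(vy,vx),"off",vx*(S[1]-y0)-vy*(S[0]-x0))
aim((295,69),(433,43),(604,36),pos,rot)
# cell with scene camera: top corners
im=np.load("pics/scene1.npz");d=im["d"]; 
dt=np.load("pics/top1.npz")["d"]
v,u=np.mgrid[240:275,415:455]; Q=np.array([pt("top",a,b,dt) for a,b in zip(u.ravel(),v.ravel())]); Q=Q[(Q[:,2]>60)&(Q[:,2]<85)]
r=cv2.minAreaRect(Q[:,:2].astype(np.float32)); print("cell top depth",len(Q),Q.mean(0),r)
v,u=np.mgrid[305:345,150:195]; Q=np.array([pt("scene",a,b,d) for a,b in zip(u.ravel(),v.ravel())]); Q=Q[(Q[:,2]>66)&(Q[:,2]<85)]
r=cv2.minAreaRect(Q[:,:2].astype(np.float32)); print("scene",len(Q),Q.mean(0),r)
delta(540,-298,200,.478)
```

```text
[([11, 8, 12, 18, 170], [604.3, 34.9])]
[(315, np.int64(63)), (318, np.int64(62)), (321, np.int64(61)), (324, np.int64(61)), (327, np.int64(60)), (330, np.int64(60)), (333, np.int64(58)), (336, np.int64(58)), (339, np.int64(58)), (342, np.int64(57)), (345, np.int64(56)), (348, np.int64(55)), (351, np.int64(55)), (354, np.int64(54)), (357, np.int64(54)), (360, np.int64(53)), (363, np.int64(52)), (366, np.int64(52)), (369, np.int64(51))]
line yaw -1.1011348 off -0.6443249823686443
swivel [582.839 230.575] yaw -1.10929341332464 len 109.83052217076253 spot [715.971 -30.464 100.   ] yaw -1.0991730803307749 293.0276646147773 turn 0.010120332993865055
cell top depth 158 [ 536.622 -297.207   72.794] ((536.9725952148438, -297.6320495605469), (35.34827423095703, 29.217220306396484), 28.377946853637695)Traceback (most recent call last):
  File "<stdin>", line 20, in <module>
  File "h.py", line 34, in pt
    i=manip.camera_info(n); R=cv2.Rodrigues(i["rvec"])[0]
ValueError: time passes only in moves, steps and waits
```

The aim is good, within 3 mm. Next I'll move above the cell at about (538,-298), yaw 0.49.

```bash
python3 nudge.py '[[-12,258,0,0,0,0],[-12,258,0,0,0,0],[-12,258,0,0,0,0],[-12,258,0,0,0,0],[-12,258,0,0,0,0]]' 60 | head -2
python3 nudge.py '[[-12,258,0,0,0,0],[-12,258,0,0,0,0],[-12,258,0,0,0,0],[-12,258,0,0,0,0],[-12,258,0,0,0,0]]' | head -2
python3 nudge.py '[[0,0,0,0,0,-0.13],[0,0,0,0,0,-0.264],[0,0,0,0,0,-0.264],[0,0,0,0,0,-0.264],[0,0,0,0,0,-0.264]]'
python3 - <<'E'
from h import *
s=manip.read_state(); p,d=manip.camera("wrist"); pos,rot=s["eef_pos"],s["eef_rot"]; np.savez("pics/w6.npz",p=p,d=d,pos=pos,rot=rot)
i=manip.camera_info("wrist");K=i["K"];M=i["mount"]
v,u=np.mgrid[140:300,220:420]; a=(np.stack([u,v],-1)-K[:2,2])/K[0,0]; r=np.hypot(a[...,0],a[...,1])+1e-9
X=np.dstack([np.tan(r)*a[...,0]/r,np.tan(r)*a[...,1]/r,np.ones_like(r)])*d[140:300,220:420,None]
W=pos+(X@M[:3,:3].T+M[:3,3])@Ro.from_euler("xyz",rot).as_matrix().T
m=(W[...,2]>67)&(W[...,2]<82); Q=W[m]
print(len(Q),Q.mean(0),np.percentile(Q[:,2],[5,50,95]),cv2.minAreaRect(Q[:,:2].astype(np.float32)))
# white strips on top
g=p[140:300,220:420].astype(int); 
uv=np.argwhere(m); print("px rows",uv.min(0)+[140,220],uv.max(0)+[140,220])
sub=g.min(2)[m]; print(np.percentile(sub,[5,25,50,75,95]))
T=Q[sub>np.percentile(sub,75)]; Rr=np.c_[np.cos(.49),np.sin(.49)].ravel()
c=Q.mean(0)[:2]; al=(T[:,:2]-c)@[np.cos(.49),np.sin(.49)]; ac=(T[:,:2]-c)@[-np.sin(.49),np.cos(.49)]
print("along hist",np.histogram(al,8,(-24,24))[0],"across",np.histogram(ac,8,(-24,24))[0])
delta(c[0],c[1],70,.49)
E
```

```text
clock: 10.4
eef_pos: [490.6, -37.1, 198.3]
clock: 10.9
eef_pos: [534.4, -283.3, 198.1]
clock: 11.4
eef_pos: [534.6, -280.9, 198.3]
eef_rot: [3.141, -0.0, 0.485]
wrist_force: [0.2, -0.2, -0.3]
finger_gap: 60.1
finger_force: 0.0
1210 [ 541.627 -299.113   74.338] [73.123 74.452 75.654] ((541.123046875, -299.6220397949219), (36.35502624511719, 27.722436904907227), 27.6970272064209)
px rows [206 325] [245 355]
[114.45 140.   144.   167.   233.  ]
along hist [ 4 43 55 43 50 66 41  0] across [  0  75 101   0   0  49  77   0]
d tool [ -2.267  19.423 128.301] rz -0.004308997759285393 [ 534.565 -280.878  198.301] [ 3.141 -0.     0.486] [-0.544  0.406  1.325 -0.     1.41   0.541] 11.45
```

The wrist depth gives the cell top as 36.4 x 27.7 mm at (541.3,-299.5), yaw 0.483, with the white strips across the closing direction. Descending, with the tips about 31 mm above the nominal TCP.

```bash
python3 nudge.py '[[-2.8,19.6,40,0,0,0],[-2.8,19.6,90,0,0,0],[-2.8,19.6,90,0,0,0],[-2.8,19.6,90,0,0,0]]'
python3 nudge.py '[[0,0,40,0,0,0],[0,0,80,0,0,0],[0,0,107,0,0,0],[0,0,107,0,0,0],[0,0,107,0,0,0]]'
python3 -c "
from h import *
delta(541.3,-299.5,0,.483)"
```

```text
clock: 11.85
eef_pos: [541.4, -299.6, 109.3]
eef_rot: [-3.141, 0.0, 0.486]
wrist_force: [0.2, -0.6, 0.3]
finger_gap: 60.0
finger_force: 0.0
clock: 12.35
eef_pos: [542.7, -300.5, 4.3]
eef_rot: [3.139, -0.002, 0.487]
wrist_force: [0.5, 0.7, 0.4]
finger_gap: 60.2
finger_force: 0.0
d tool [-0.766 -1.488  4.259] rz 0.0038348133330451395 [ 542.673 -300.457    4.259] [ 3.139 -0.002  0.487] [-0.565  0.632  1.46   0.     1.046  0.519] 12.35
```

```bash
python3 nudge.py '[[-0.5,-1,3,0,0,0],[-0.5,-1,3,0,0,0],[-0.5,-1,3,0,0,0],[-0.5,-1,3,0,0,0],[-0.5,-1,3,0,0,0]]' 22 25
python3 nudge.py '[[0,0,0,0,0,0],[0,0,-10,0,0,0],[0,0,-25,0,0,0],[0,0,-40,0,0,0],[0,0,-40,0,0,0]]'
python3 nudge.py '[[0,0,0,0,0,0],[0,0,0,0,0,0],[0,0,0,0,0,0]]'
```

```text
clock: 12.85
eef_pos: [540.5, -299.3, -1.4]
eef_rot: [3.141, -0.0, 0.487]
wrist_force: [-1.5, 0.7, 3.0]
finger_gap: 28.0
finger_force: 25.0
clock: 13.35
eef_pos: [541.5, -299.8, 41.3]
eef_rot: [3.138, -0.002, 0.487]
wrist_force: [0.5, -0.3, -0.7]
finger_gap: 27.7
finger_force: 25.0
clock: 13.65
eef_pos: [540.0, -298.9, 37.5]
eef_rot: [-3.141, 0.001, 0.487]
wrist_force: [0.2, -0.5, -0.6]
finger_gap: 27.9
finger_force: 25.0
```

Grasped at 28.0 mm with 25 N. Lifting clear and carrying to the light path.

```bash
python3 nudge.py '[[0,0,-35,0,0,0],[0,0,-70,0,0,0],[0,0,-105,0,0,0],[0,0,-122,0,0,0],[0,0,-122,0,0,0]]' | sed -n '2p;5p'
python3 nudge.py '[[20,-20,0,0,0,0],[45,-46,0,0,0,0],[70,-71,0,0,0,0],[90,-92,0,0,0,0],[95,-97,0,0,0,0]]' | sed -n '2p;5p'
python3 nudge.py '[[20,-20,0,0,0,0],[45,-46,0,0,0,0],[70,-71,0,0,0,0],[90,-92,0,0,0,0],[95,-97,0,0,0,0]]' | sed -n '2p;5p'
python3 nudge.py '[[20,-20,0,0,0,0],[45,-46,0,0,0,0],[70,-71,0,0,0,0],[90,-92,0,0,0,0],[95,-97,0,0,0,0]]' | sed -n '2p;5p'
python3 nudge.py '[[0,0,0,0,0,-0.1],[0,0,0,0,0,-0.23],[0,0,0,0,0,-0.36],[0,0,0,0,0,-0.48],[0,0,0,0,0,-0.52]]' | sed -n '3p;5p'
python3 nudge.py '[[0,0,0,0,0,-0.1],[0,0,0,0,0,-0.23],[0,0,0,0,0,-0.36],[0,0,0,0,0,-0.48],[0,0,0,0,0,-0.52]]' | sed -n '3p;5p'
python3 nudge.py '[[0,0,0,0,0,-0.1],[0,0,0,0,0,-0.23],[0,0,0,0,0,-0.36],[0,0,0,0,0,-0.48],[0,0,0,0,0,-0.514]]'
python3 -c "
from h import *
delta(655.2,89.5,59.6,2.041)"
```

```text
eef_pos: [541.1, -299.6, 162.4]
finger_gap: 28.0
eef_pos: [578.9, -166.2, 158.3]
finger_gap: 27.5
eef_pos: [617.5, -36.9, 158.6]
finger_gap: 28.0
eef_pos: [656.1, 92.6, 158.7]
finger_gap: 27.9
eef_rot: [-3.141, 0.001, 1.01]
finger_gap: 28.3
eef_rot: [-3.141, 0.001, 1.53]
finger_gap: 27.9
clock: 17.15
eef_pos: [655.9, 89.3, 159.3]
eef_rot: [-3.14, -0.0, 2.044]
wrist_force: [0.0, 0.2, -1.3]
finger_gap: 28.0
finger_force: 25.0
d tool [ 0.472 -0.529 99.731] rz 0.0029183068130356205 [655.886  89.321 159.331] [-3.14  -0.     2.044] [ 0.08   0.567  1.18  -0.     1.396 -0.393] 17.15
```

```bash
python3 nudge.py '[[0,-0.5,25,0,0,0],[0,-0.5,55,0,0,0],[0,-0.5,82,0,0,0],[0,-0.5,97,0,0,0],[0,-0.5,99.5,0,0,0]]' | sed -n '2p'
python3 nudge.py '[[0,0,0,0,0,0],[0,0,0,0,0,0],[0,0,0,0,0,0],[0,0,0,0,0,0]]'
python3 - <<'E'
from h import *
s=manip.read_state();pos,rot=s["eef_pos"],s["eef_rot"]
p,d=manip.camera("wrist"); q,D=manip.camera("scene"); np.savez("pics/s7.npz",p=q,d=D)
cv2.imwrite("pics/s7.png",q[:,:,::-1])
print("cell top (tool y,z), x span:")
for v in range(200,300,6): print(v,[wpt(u,v,d,pos,rot).round().tolist() for u in (304,318,332)],p[v,318])
i=manip.camera_info("scene");R=cv2.Rodrigues(i["rvec"])[0]
u,v=np.meshgrid(np.arange(640),np.arange(480)); X=np.dstack([u,v,np.ones_like(u)])@np.linalg.inv(i["K"]).T*D[...,None]
W=(X-i["tvec"])@R
m=(np.abs(W[...,0]-655)<45)&(np.abs(W[...,1]-89)<45)&(W[...,2]>30)&(W[...,2]<137)
Q=W[m]; print("scene blob",len(Q),Q.min(0),Q.max(0),np.percentile(Q[:,2],[2,10,50]))
for lo in range(50,140,10):
    k=Q[(Q[:,2]>=lo)&(Q[:,2]<lo+10)]
    if len(k): 
        a=(k[:,:2]-[583,231.4])@np.array([[.453,.8915],[-.8915,.453]]); print(lo,len(k),"along",a[:,0].min(),a[:,0].max(),"lat",a[:,1].min(),a[:,1].max())
E
```

```text
eef_pos: [654.7, 89.8, 58.5]
clock: 18.05
eef_pos: [655.9, 91.2, 61.5]
eef_rot: [3.14, 0.0, 2.041]
wrist_force: [-0.1, -0.5, -1.2]
finger_gap: 27.9
finger_force: 25.0
cell top (tool y,z), x span:
200 [[632.0, 113.0, 1.0], [642.0, 118.0, 1.0], [651.0, 123.0, 1.0]] [230 233 220]
206 [[634.0, 109.0, -0.0], [644.0, 114.0, 1.0], [653.0, 118.0, -0.0]] [230 233 220]
212 [[636.0, 105.0, -0.0], [646.0, 110.0, 1.0], [655.0, 115.0, 2.0]] [232 236 223]
218 [[638.0, 101.0, 0.0], [648.0, 106.0, -0.0], [657.0, 110.0, -0.0]] [159 150 131]
224 [[640.0, 97.0, 0.0], [650.0, 102.0, 1.0], [659.0, 106.0, -0.0]] [163 154 134]
230 [[642.0, 93.0, 1.0], [652.0, 97.0, -1.0], [661.0, 102.0, -1.0]] [159 150 132]
236 [[645.0, 89.0, 1.0], [654.0, 93.0, -1.0], [663.0, 98.0, 1.0]] [159 150 134]
242 [[640.0, 104.0, 76.0], [647.0, 107.0, 75.0], [654.0, 111.0, 76.0]] [113 111 101]
248 [[641.0, 104.0, 87.0], [647.0, 107.0, 87.0], [654.0, 110.0, 85.0]] [108 111  99]
254 [[641.0, 104.0, 98.0], [648.0, 107.0, 97.0], [654.0, 110.0, 97.0]] [106 110  97]
260 [[642.0, 104.0, 107.0], [648.0, 107.0, 107.0], [653.0, 110.0, 106.0]
[... 676 characters left out ...]
65934682 lat -10.873534120043539 17.075732313623963
70 38 along 160.49158749685375 178.32581956068256 lat -11.865231221398696 16.810351653888844
80 37 along 167.15560505105728 179.08297746678107 lat -9.331898102760897 16.807556380938582
90 42 along 167.90845298897676 179.1484261791801 lat -20.72750243554074 24.875950238920606
100 65 along 152.66362820442018 178.68927155050343 lat -23.15869174230475 29.06268046991465
110 65 along 153.56880506325314 178.61610369681472 lat -23.58139075876642 29.03024109792431
120 69 along 155.64306086152297 179.20257877901284 lat -21.749537721530498 28.965086453957678
130 177 along 145.35112018012788 178.65845329252926 lat -21.455414210320814 29.019821522924826
```

The cell is upright and square, its middle at about 102 mm and about 1.5–2 mm off the axis. I'll make a small correction, let it settle and hand in.

```bash
python3 nudge.py '[[0,-1.5,2,0,0,0],[0,-1.5,2,0,0,0],[0,-1.5,2,0,0,0],[0,-1.5,2,0,0,0],[0,-1.5,2,0,0,0]]' | sed -n 2p
python3 nudge.py '[[0,0,0,0,0,0],[0,0,0,0,0,0],[0,0,0,0,0,0],[0,0,0,0,0,0],[0,0,0,0,0,0]]'
python3 - <<'E'
from h import *
p=np.array(manip.read_state()["eef_pos"])[:2]-[583,231.4]; print("along,lat",p@[.453,-.8915],p@[.8915,.453])
print(manip.sign_off())
E
```

```text
eef_pos: [654.3, 90.5, 58.7]
clock: 19.15
eef_pos: [654.3, 90.5, 58.6]
eef_rot: [3.142, -0.0, 2.041]
wrist_force: [0.4, 0.3, -2.2]
finger_gap: 28.0
finger_force: 25.0
along,lat 157.89709639827993 -0.29724867648175746
the job is handed in; nothing more can be done
None
```

The job is handed in at about 19 s: the lamp was aimed within about 3 mm of the spot, and the arm holds the cell by its frosted faces with 25 N, upright and square, about 158 mm ahead of the lamp swivel and within about 3 mm of the light axis by my camera estimates (no verdict was returned).

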